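Close the pellet dryer and set its vent cap

TASK

Close up the loaded pellet dryer: first push its sample drawer fully shut, then screw the knurled white vent cap on its top down (clockwise) until it bottoms out, and back it off a quarter turn so that the chamber can breathe. Finish while still gripping the cap, holding it steady at that quarter turn; leave the jars and other loose things on the bench as they stand.

Things in the scene. Friction and masses are not known exactly. Their poses are not given: they have to be found in the camera images.
- dryer: the pellet dryer, a grey metal housing fixed to the bench: 170 (x) by 200 (y) by 110 mm high, origin at the centre of its underside, z up. Its front, with the black drawer, is its -x side, roughly facing the robot. On its top: in the middle an aluminium flange 45 mm across and 14 mm high, the vent cap above it; at x 62, y -75 mm a brass stub 18 mm across and 22 mm high
- drawer (a joint): how far the drawer is pulled out towards the dryer's -x, in m: 0 = fully shut (a hard stop), grows as it opens. It slides stiffly (about 2 N) and stays where it is left
- drawer_lip (a point): middle of the foremost edge of the drawer's steel pull lip, 91 mm above the bench; moves with the drawer. The lip is a bar 120 mm long (along the dryer's y) and 12 mm high, standing 18 mm out of the drawer's black front plate (200 mm wide, from 2 to 108 mm above the bench). Drawer shut, the edge is 115 mm in front of the dryer's middle
- vent_turn (a joint): turn of the vent cap on its thread, in rad: 0 = bottomed out (a hard stop), grows as it is unscrewed, counter-clockwise seen from above; stops at 4.6, so the cap does not come off. Starts 1.3 to 2.8 rad up. Right-handed, rises 6 mm a turn, turns stiffly (about 0.07 N m) and stays where it is left
- vent_cap: the vent cap: white knurled cylinder, 48 mm across, 28 mm high, above the dryer's middle. Origin at the centre of its underside, 124 mm above the bench when bottomed out and 1 mm more per rad unscrewed. A raised rib on its top runs from centre to rim along its +x: cap bottomed out, it points to the dryer's +x (away from the drawer); a quarter turn backed off, to the dryer's +y
- jar_tall: bystander: glass pellet jar with white lid, 74 mm across, 135 mm high, origin under its centre; stands beside the dryer on its +y side
- jar_squat: bystander: glass pellet jar with white lid, 68 mm across, 85 mm high, origin under its centre; stands beside the dryer on its -y side
- vial: bystander: amber vial, 22 mm across, 34 mm high, origin under its centre; stands on the dryer's top near its back +y corner
- ring: bystander: orange plastic ring, 40 mm across, 12 mm high, on the bench in front of the dryer to its +y side
- block: bystander: black plastic block 28 by 24 by 22 mm high, on the bench in front of the dryer to its -y side
- wrench: bystander: steel wrench 150 mm long, lying flat on the bench
- mould: bystander: aluminium mould block 60 by 90 by 25 mm high, on the bench

How it is judged:
By the outcome, as a careful person would: the job done as asked, in the order asked, and still so for the second after the job is handed in, while the arm keeps its last pose, push and grip.
It also fails if it takes over 72 s, if anything falls off the work surface, if the arm or the gripper's body presses on something with over 40 N, if the wrist force passes 120 N, or if a joint passes its speed limit or range.

ROBOT

A 7-joint arm with a two-finger parallel gripper is mounted at the origin on the work surface. World frame = base frame: x ahead of the robot, y to its left, z up, the work surface at z = 0. Lengths are in mm, angles in rad, forces in N, time in s.
With the tool pointing down it reaches from about 425 to 1025 mm from the base axis. Payload 3.6 kg.
Tool frame: the origin (TCP) lies at the very end of the fingers, on their centre line; the grasp point (between the pads) lies 19 mm behind it (manip.grip_point_offset is the distance from the TCP to the grasp point, in mm); z points along the fingers, y is the line along which they close (so a half turn about z gives the same grasp; the last joint's range is limited). The gripper opens to 85 mm and grips with 20 to 120 N. Pads are 22 mm wide; open, the fingers measure 114 mm over their backs; the gripper's body (76 mm by 85 mm) begins 54 mm behind the grasp point. The pads swing forward as they close: fully open they stand 13 mm farther back than shut.
Start: joints at [1.194, 0.591, 0.048, 1.609, -0.033, 0.943, -0.034], TCP at [202.309, -696.204, 231.302] pointing down, gripper open.
Joint ranges: [-2.69, 2.69], [-0.47, 2.24], [-1.27, 1.36], [0.19, 2.51], [-1.53, 4.68], [0.08, 2.07], [-3.09, 3.09]. Speed limits (rad/s): [2.57, 2.57, 3.14, 3.14, 3.14, 3.14, 3.14].

INTERFACE

Orientations are given as a unit quaternion [x, y, z, w].
In Python, from station import manip, capture gives the robot as it stands.
- The arm moves only by the tool arm_command, never from a script. Its argument "series" is text: rows parted by semicolons, each of 7 numbers parted by spaces: the shift along the world's x, y, z in mm, then the turn, a rotation vector about the world's x, y, z in rad, then the opening, from 0 (shut) to 1 (fully open). A call has 1 to 12 rows; each row shifts and turns the commanded pose from where the row before left it; what a row does not reach is not made up. A row lasts 1/10 s, in which the tool goes at most 50 mm and 8.59 degrees, less where a joint would pass 70% of its speed; a pose out of reach is approached as far as the arm can. A call with a gripper value outside its range is refused whole. The fingers move at their own pace and stop on an object; the grip force is fixed at half the most. Time passes only in rows, so rows that do not move let the fingers close. It gives the time, the measured TCP pose, the force, the opening and the grip force at its end, in the units of the state.
- manip.get_obs(): the state, without advancing time (a new reading comes with each control period).
- capture(name): name is "side" or "top"; returns a dict with "image" (384x512x3 uint8, red, green, blue), "fx", "fy", "cx", "cy" (pixels), "R" (3x3) and "t" (3): a world point X has camera coordinates R X + t. Camera axes: x right, y down, z forward; pixel columns grow to the right and rows downward; lengths in mm; the calibration is good to about 2 mm. A picture is of the moment at which its call begins. There is no depth.
- manip.finish_job(): hands the job in; it is judged then, once.
The state is a dict: "time": time; "joint_positions": joint angles; "dq": joint speeds; "joint_efforts": joint torques, N m; "eef_pos": TCP position; "tool_rot": TCP orientation; "ft_force": force on the tool from outside, world axes, zero at the start; "moment": the same for the moment, N m; "opening": finger opening in mm; "grasp_force": force on a finger pad.
Only numpy, scipy, OpenCV 4.12 (cv2) and the standard library are available. Lean on these libraries where they do the work, as an engineer would, in place of code of your own. Each camera call takes 0.05 s, during which the arm holds its last target. There are 200 camera calls.

## Working session

There is one attempt and no reset: what is moved stays moved. The work goes in short steps, Python scripts to look and compute and a tool call to move; the robot and the scene stay as the last step left them, time stands still between calls to the robot, and variables do not carry over. Pictures are saved under pics/ and viewed, at most 10 in all, crops included, and the job is handed in when it is done.

Besides the shell and the picture viewer there is one more tool, called after "Call:" as a command line: name --argument value ..., lists and objects as JSON in quotes. arm_command: Moves the arm, as the interface text tells. Its arguments: {"type":"object","properties":{"series":{"type":"string"}},"required":["series"]}

```bash
mkdir -p pics; python3 - <<'E'
from station import manip, capture
import cv2
for n in ("top","side"):
    c=capture(n); cv2.imwrite(f"pics/{n}0.png",cv2.cvtColor(c["image"],cv2.COLOR_RGB2BGR))
    print(n,c["fx"],c["cx"],c["cy"],c["R"],c["t"])
o=manip.get_obs();print(o)
E
```

```text
top 347.7370404702055 261.3738755343017 197.09261702614035 [[ 0.01112761 -0.99992812 -0.00446486]
 [-0.99803814 -0.01083123 -0.06166482]
 [ 0.06161203  0.00514228 -0.99808693]] [  16.76252754  515.44433653 1367.37644839]
side 346.67501572953216 252.8549847242784 191.94273360703772 [[ 0.98188152 -0.18852856  0.01912222]
 [-0.11244884 -0.66090793 -0.74199459]
 [ 0.1525252   0.72640051 -0.6701331 ]] [-515.59970987  137.42254975  964.27712217]
{'time': 0.1, 'joint_positions': array([ 1.19454495,  0.59200529,  0.04830261,  1.60974869, -0.03331226,
        0.9427062 , -0.03369225]), 'dq': array([ 0.00017574, -0.00401696,  0.00099821, -0.00390215, -0.00056899,
       -0.00116344,  0.00148871]), 'joint_efforts': array([ 4.60908283e-03, -5.49999404e+01,  1.55315571e+00, -1.98825377e+01,
        9.70627181e-03,  3.84388230e-03, -3.67888919e-07]), 'eef_pos': array([ 202.06872517, -695.46153871,  230.2506638 ]), 'tool_rot': array([ 9.90016874e-01,  1.40945118e-01, -1.96585477e-04, -1.01239710e-03]), 'ft_force': array([-0.3369749 , -0.17104882, -0.69369194]), 'moment': array([ 0.01665883, -0.00494149,  0.00355598]), 'grasp_force': 0.0, 'opening': 85.27806371926657}
```

View pics/top0.png

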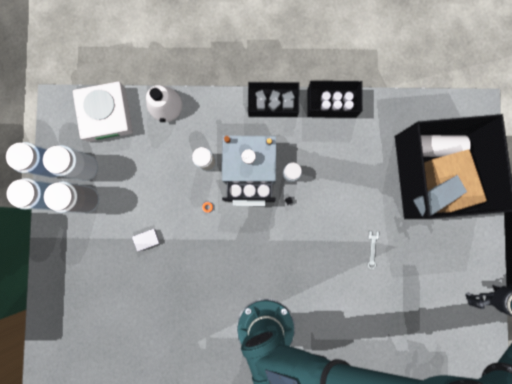

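View pics/side0.png

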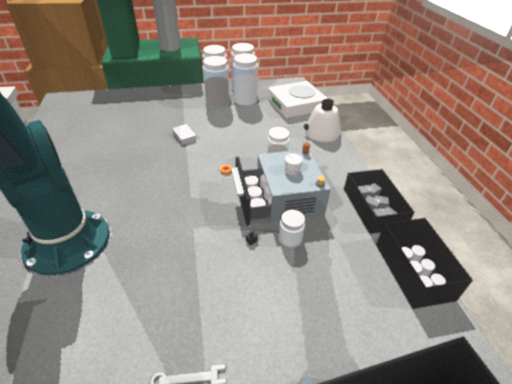

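The top view shows the dryer top around (250,158), the cap at (249,157), the lip bar at (249,203), and the jars at (202,157) and (292,171). The side view shows the cap at (293,165) and the lip at (238,180). Next I'll zoom in.

```bash
python3 - <<'E'
import cv2,numpy as np
t=cv2.imread("pics/top0.png")[125:220,185:310]; s=cv2.imread("pics/side0.png")[125:250,220:345]
a=cv2.resize(t,None,fx=6,fy=6,interpolation=cv2.INTER_CUBIC)
b=cv2.resize(s,None,fx=4.7,fy=4.7,interpolation=cv2.INTER_CUBIC)
cv2.imwrite("pics/tc.png",a);cv2.imwrite("pics/sc.png",b)
E
cat > h.py <<'E'
from station import manip, capture
import numpy as np, cv2
def ray(c,u,v,z):
    R=np.array(c["R"]);t=np.array(c["t"]);o=-R.T@t
    d=R.T@np.array([(u-c["cx"])/c["fx"],(v-c["cy"])/c["fy"],1]);return o+d*(z-o[2])/d[2]
def proj(c,X):
    p=np.array(c["R"])@np.array(X)+np.array(c["t"]);return np.array([c["fx"]*p[0]/p[2]+c["cx"],c["fy"]*p[1]/p[2]+c["cy"]])
E
```

```text
(no output)
```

View pics/tc.png

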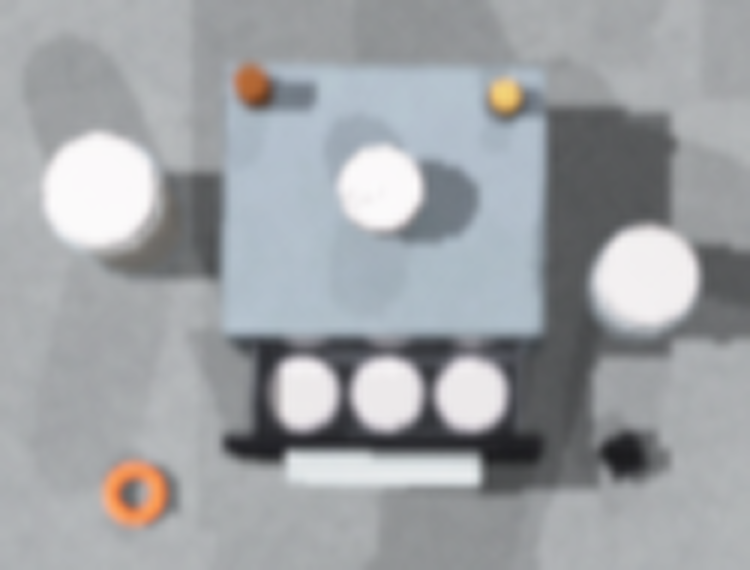

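View pics/sc.png

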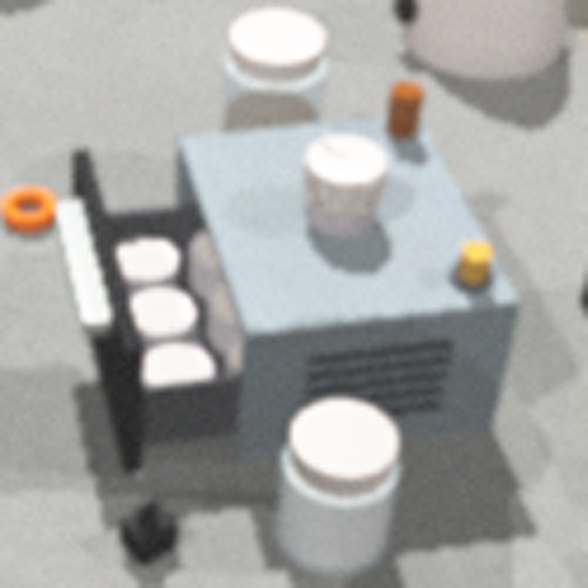

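The top crop shows the housing corners at about (230,67), (545,67), (543,333) and (222,336), the cap at (380,187) and the lip bar from (288,452) to (482,486). A faint rib mark points left of the cap centre, roughly +y. The side crop shows the rib at about (330,150), pointing up and left from the cap centre at (347,158).

```bash
python3 - <<'E'
from h import *
c=capture("top"); s=capture("side")
T=lambda x,y:((x+.5)/6-.5+185,(y+.5)/6-.5+125)
S=lambda x,y:((x+.5)/4.7-.5+220,(y+.5)/4.7-.5+125)
P=[ray(c,*T(*p),110) for p in((230,67),(545,67),(543,333),(222,336))]
print(np.round(P,0),"ctr",np.mean(P,0))
PS=[ray(s,*S(*p),110) for p in((180,138),(425,122),(517,300),(245,333))]
print("side corners",np.round(PS,0),np.mean(PS,0))
print("cap",ray(c,*T(380,187),154),ray(s,*S(347,158),154))
print("lip top edge front",[ray(c,*T(*p),97)[:2].round(1) for p in((288,483),(480,486),(288,452),(482,455))])
print("lip side",[ray(s,*S(*p),97)[:2].round(1) for p in((58,203),(90,325))])
for n,(x,y),z in (("tall",(98,190),135),("squat",(646,276),85),("vial",(252,82),144),("stub",(506,95),132),("ring",(136,494),12),("block",(628,455),22)): print(n,ray(c,*T(x,y),z).round(0))
img=c["image"].astype(int); g=img.min(2)
m=(g>200).astype(np.uint8); n,l,st,ce=cv2.connectedComponentsWithStats(m)
for i in range(1,n):
    x,y=ce[i]
    if 190<x<305 and 130<y<215 and st[i,4]>20: print(st[i],ce[i],ray(c,*ce[i],154).round(1))
# contrast-stretched cap crops
def cr(im,x,y,r): 
    k=im[y-r:y+r,x-r:x+r].astype(float); k=np.clip((k-190)*4,0,255).astype(np.uint8)
    return cv2.resize(k,(390,390),interpolation=cv2.INTER_CUBIC)
cv2.imwrite("pics/cap1.png",np.hstack([cr(c["image"],248,156,9),cr(s["image"],293,163,13)]))
E
```

```text
[[738. 169. 110.]
 [740. -28. 110.]
 [573. -28. 110.]
 [569. 171. 110.]] ctr [655.31447725  70.72715454 110.        ]
side corners [[572. 170. 110.]
 [742. 161. 110.]
 [740. -26. 110.]
 [571. -27. 110.]] [656.12882846  69.09426016 110.        ]
cap [655.59531649  71.92111595 154.        ] [656.91096007  72.48498443 154.        ]
lip top edge front [array([479.1, 129.4]), array([478.6,   9.7]), array([498.5, 129.7]), array([497.9,   8.6])]
lip side [array([482.5, 129.4]), array([484.4,   8.9])]
tall [655. 245. 135.]
squat [613. -94.  85.]
vial [721. 151. 144.]
stub [717.  -4. 132.]
ring [474. 238.  12.]
block [503. -88.  22.]
[192 147  19  19 290] [200.88965517 156.2862069 ] [651.9 241.7 154. ]
[241 149  14  14 154] [247.75974026 155.75974026] [655.6  72.5 154. ]
[284 163  17  16 213] [292.2629108  170.67605634] [603.1 -88.3 154. ]
[232 185   9  11  82] [235.5        189.93902439] [531.4 114.8 154. ]
[244 185  11  11  92] [248.97826087 189.94565217] [531.9  66.4 154. ]
[258 185  11  11  93] [263.03225806 190.07526882] [532.   16.1 154. ]
[233 201  32   5 133] [247.33082707 203.17293233] [484.4  71.7 154. ]
```

View pics/cap1.png

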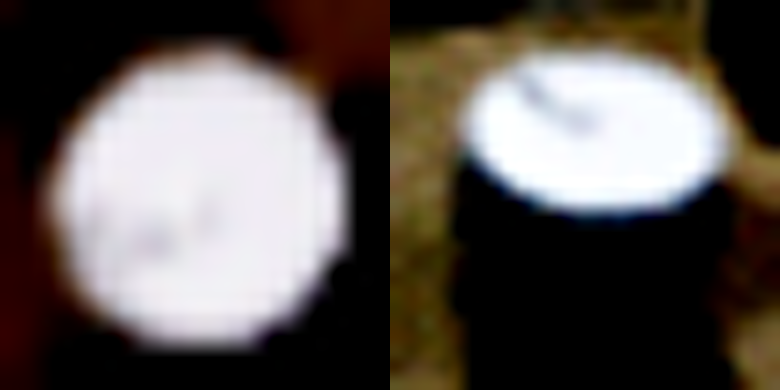

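The rib points roughly to the dryer's +y, leaning to -x, so the cap is about 1.7 to 2.2 rad up. The dryer is at about (656,70) with yaw near 0, and the lip edge is at x of about 480, so the drawer is about 60 mm open. I'll move in front of the lip with the fingers shut.

Call:
arm_command --series "20 35 0 0 0 0.14 0;20 35 0 0 0 0.14 0;20 35 0 0 0 0.14 0;20 35 0 0 0 0.14 0;20 35 0 0 0 0.14 0;20 35 0 0 0 0.14 0;20 35 0 0 0 0.14 0;20 35 0 0 0 0.14 0;20 35 0 0 0 0.14 0;20 35 0 0 0 0.14 0;20 35 0 0 0 0.14 0;20 35 0 0 0 0.14 0"

```text
time: 1.4
eef_pos: [442.8, -274.9, 231.4]
tool_rot: [0.554, 0.833, -0.0, 0.0]
ft_force: [0.6, -0.2, -0.5]
opening: 0.0
grasp_force: 0.0
```

Call:
arm_command --series "0 29 0 0 0 0.1 0;0 29 0 0 0 0.1 0;0 29 0 0 0 0.1 0;0 29 0 0 0 0.1 0;0 29 0 0 0 0.1 0;0 29 0 0 0 0.1 0;0 29 0 0 0 0.1 0;0 29 0 0 0 0.1 0;0 29 0 0 0 0.1 0;0 29 0 0 0 0.1 0;0 29 0 0 0 0.1 0;0 29 0 0 0 0.08 0"

```text
time: 2.6
eef_pos: [442.2, 72.7, 231.4]
tool_rot: [-0.002, 1.0, -0.0, 0.0]
ft_force: [0.8, -0.5, 0.0]
opening: 0.2
grasp_force: 0.0
```

```bash
python3 - <<'E'
from h import *
o=manip.get_obs();print(o["eef_pos"],o["tool_rot"],o["joint_positions"],o["opening"],o["ft_force"])
E
```

```text
[442.20568546  72.70604612 231.36866594] [-2.21227909e-03  9.99997534e-01 -1.43161225e-04  1.33460124e-04] [ 0.4276179   0.34312152 -0.85428392  2.18404334  0.37639717  0.76310993
  0.90021283] 0.19362808711539256 [ 0.80875873 -0.48715473  0.04865995]
```

Call:
arm_command --series "0 0 -30 0 0 0 0;0 0 -30 0 0 0 0;0 0 -30 0 0 0 0;0 0 -30 0 0 0 0;0 0 -20 0 0 0 0;0 0 -8 0 0 0 0;0 0 0 0 0 0 0"

```text
time: 3.3
eef_pos: [441.9, 71.7, 82.7]
tool_rot: [-0.001, 1.0, -0.0, -0.001]
ft_force: [0.8, 0.0, 0.2]
opening: 0.4
grasp_force: 0.0
```

Call:
arm_command --series "8 0 0 0 0 0 0;8 0 0 0 0 0 0;8 0 0 0 0 0 0;8 0 0 0 0 0 0;8 0 0 0 0 0 0;8 0 0 0 0 0 0;8 0 0 0 0 0 0;8 0 0 0 0 0 0;4 0 0 0 0 0 0;4 0 0 0 0 0 0;0 0 0 0 0 0 0"

```text
time: 4.4
eef_pos: [515.4, 71.8, 83.3]
tool_rot: [-0.0, 1.0, 0.0, 0.001]
ft_force: [0.2, 0.7, 0.6]
opening: -0.2
grasp_force: 0.0
```

Call:
arm_command --series "3 0 0 0 0 0 0;3 0 0 0 0 0 0"

```text
time: 4.6
eef_pos: [519.9, 71.8, 83.2]
tool_rot: [-0.001, 1.0, -0.0, -0.0]
ft_force: [-1.8, 0.2, 0.7]
opening: 0.3
grasp_force: 1.1
```

Call:
arm_command --series "2 0 0 0 0 0 0;2 0 0 0 0 0 0;2 0 0 0 0 0 0"

```text
time: 4.9
eef_pos: [526.3, 71.8, 83.3]
tool_rot: [-0.001, 1.0, -0.0, -0.0]
ft_force: [-1.3, -0.8, 0.6]
opening: 0.0
grasp_force: 1.1
```

Call:
arm_command --series "1 0 0 0 0 0 0;1 0 0 0 0 0 0"

```text
time: 5.1
eef_pos: [528.3, 71.8, 83.3]
tool_rot: [-0.001, 1.0, 0.0, -0.0]
ft_force: [-1.4, 0.5, -0.1]
opening: -0.0
grasp_force: 1.0
```

Call:
arm_command --series "1 0 0 0 0 0 0;1 0 0 0 0 0 0"

```text
time: 5.3
eef_pos: [529.9, 71.8, 83.2]
tool_rot: [-0.001, 1.0, -0.0, -0.0]
ft_force: [-4.9, 1.4, 3.1]
opening: 0.3
grasp_force: 2.3
```

Call:
arm_command --series "1 0 0 0 0 0 0;1 0 0 0 0 0 0"

```text
time: 5.5
eef_pos: [529.9, 71.8, 83.2]
tool_rot: [-0.001, 1.0, -0.001, -0.002]
ft_force: [-7.4, 1.2, 8.1]
opening: -0.3
grasp_force: 4.1
```

Call:
arm_command --series "1 0 0 0 0 0 0;0 0 0 0 0 0 0"

```text
time: 5.7
eef_pos: [529.9, 71.8, 83.1]
tool_rot: [-0.001, 1.0, -0.001, -0.003]
ft_force: [-8.0, 1.3, 7.3]
opening: -0.2
grasp_force: 4.1
```

The drawer hit its stop: force rose at x=530, which matches the predicted shut position. I'll retreat, open the gripper and go above the cap.

Call:
arm_command --series "-20 0 0 0 0 0 0;-25 0 0 0 0 0 0;0 0 40 0 0 0 0.5;0 0 40 0 0 0 1;0 0 40 0 0 0 1;0 0 20 0 0 0 1;20 0 0 0 0 0 1;30 0 0 0 0 0 1;30 0 0 0 0 0 1;30 0 0 0 0 0 1;30 0 0 0 0 0 1;26 0 0 0 0 0 1"

```text
time: 6.9
eef_pos: [657.3, 71.0, 223.6]
tool_rot: [0.0, 1.0, -0.0, 0.002]
ft_force: [1.0, 0.5, 0.8]
opening: 85.3
grasp_force: 0.0
```

```bash
python3 - <<'E'
from h import *
o=manip.get_obs();print(o["eef_pos"],o["joint_positions"],o["opening"],o["ft_force"])
s=capture("side");c=capture("top")
f=lambda im,x,y,r:cv2.resize(im[y-r:y+r,x-r:x+r],(390,390),interpolation=cv2.INTER_CUBIC)
cv2.imwrite("pics/a1.png",np.hstack([f(c["image"],248,165,50),f(s["image"],285,165,50)])[:,:,::-1])
E
```

```text
[657.26068486  71.00703398 223.62557879] [ 0.31992739  0.62030997 -0.7522949   1.74642258  0.50229183  0.97397753
  0.94163675] 85.33123608081304 [0.95523287 0.49708655 0.83162389]
```

View pics/a1.png

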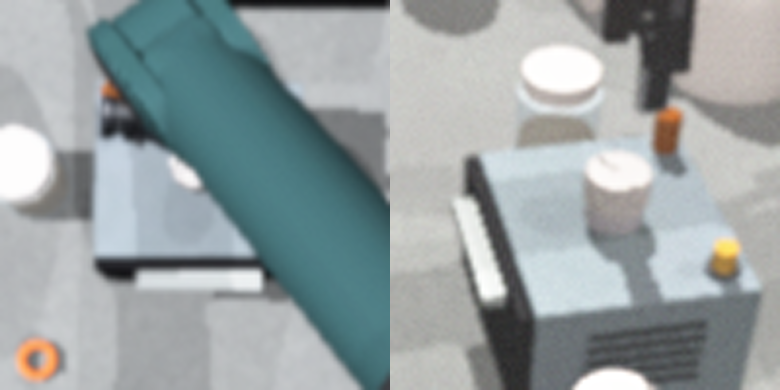

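The drawer is shut flush and the gripper is above the cap, clear of the vial and stub. I'll descend and grip.

Call:
arm_command --series "-1 1 -20 0 0 0 1;0 0 -20 0 0 0 1;0 0 -20 0 0 0 1;0 0 -20 0 0 0 1;0 0 -15 0 0 0 1;0 0 -9 0 0 0 1;0 0 0 0 0 0 1"

```text
time: 7.7
eef_pos: [652.6, 72.4, 118.2]
tool_rot: [-0.001, 1.0, -0.0, -0.001]
ft_force: [0.2, 0.5, 0.7]
opening: 85.2
grasp_force: 0.0
```

Call:
arm_command --series "0 0 0 0 0 0 0.3;0 0 0 0 0 0 0.3;0 0 0 0 0 0 0.3;0 0 0 0 0 0 0.3;0 0 0 0 0 0 0.3;0 0 0 0 0 0 0.3"

```text
time: 8.3
eef_pos: [654.1, 70.6, 120.9]
tool_rot: [-0.0, 1.0, -0.002, 0.001]
ft_force: [-1.2, -3.2, 5.0]
opening: 46.5
grasp_force: 60.5
```

```bash
python3 - <<'E'
from h import *
o=manip.get_obs();print(o["eef_pos"],o["tool_rot"],o["joint_positions"],o["opening"],o["ft_force"],o["moment"],o["grasp_force"])
E
```

```text
[654.1039265   70.61702285 120.88017962] [-4.60452408e-05  9.99998014e-01 -1.85418123e-03  7.29221238e-04] [ 0.26369014  0.7274608  -0.67067228  1.82274574  0.61352403  0.80971415
  0.84773968] 46.45864258982767 [-1.17531449 -3.18224663  4.98646088] [-0.71582363  0.30812395  0.00686495] 60.541144609451294
```

The grip is about 2 mm off the cap axis in x and about 1 mm in y. I'll open slightly, re-centre and grip again.

Call:
arm_command --series "0 0 0 0 0 0 0.75;0 0 0 0 0 0 0.75;0 0 0 0 0 0 0.75;2 -1 0 0 0 0 0.75;0 0 0 0 0 0 0.75"

```text
time: 8.8
eef_pos: [655.6, 71.8, 119.2]
tool_rot: [-0.001, 1.0, 0.0, 0.0]
ft_force: [-0.3, -0.4, -0.2]
opening: 64.1
grasp_force: 0.0
```

Call:
arm_command --series "0 0 0 0 0 0 0.3;0 0 0 0 0 0 0.3;0 0 0 0 0 0 0.3;0 0 0 0 0 0 0.3;0 0 0 0 0 0 0.3"

```text
time: 9.3
eef_pos: [655.4, 70.6, 119.7]
tool_rot: [-0.0, 1.0, -0.001, -0.0]
ft_force: [-1.9, -5.3, 6.4]
opening: 46.5
grasp_force: 60.9
```

```bash
cat >o.py <<'E'
from h import *
from scipy.spatial.transform import Rotation as Q
o=manip.get_obs();R=Q.from_quat(o["tool_rot"]).as_matrix()
print("t",round(o["time"],2),"pos",o["eef_pos"].round(1),"yaw",np.arctan2(R[1,0],R[0,0]).round(3),"tilt",R[:2,2].round(3),"q",o["joint_positions"].round(2),"op",round(o["opening"],1),"F",o["ft_force"].round(1),"M",o["moment"].round(2),"g",round(o["grasp_force"],1))
E
python3 o.py
```

```text
t 9.3 pos [655.4  70.6 119.7] yaw -3.141 tilt [-0.    -0.002] q [ 0.26  0.73 -0.67  1.82  0.61  0.81  0.85] op 46.5 F [-1.9 -5.3  6.4] M [-0.71  0.34  0.04] g 60.9
```

Call:
arm_command --series "0 -1 0 0 0 -0.08 0.3;0 0 0 0 0 -0.08 0.3;0 0 0 0 0 -0.08 0.3;0 0 0 0 0 -0.08 0.3;0 0 0 0 0 -0.08 0.3"

```text
time: 9.8
eef_pos: [655.4, 70.8, 119.4]
tool_rot: [0.2, 0.98, 0.0, 0.0]
ft_force: [-0.9, -1.8, 3.1]
opening: 46.6
grasp_force: 60.9
```

```bash
python3 o.py
```

```text
t 9.8 pos [655.4  70.8 119.4] yaw 2.74 tilt [ 0. -0.] q [ 0.2   0.7  -0.57  1.82  0.53  0.77  0.52] op 46.6 F [-0.9 -1.8  3.1] M [-0.43  0.14  0.13] g 60.9
```

Call:
arm_command --series "0 0 -0.1 0 0 -0.08 0.3;0 0 -0.1 0 0 -0.08 0.3;0 0 -0.1 0 0 -0.08 0.3;0 0 -0.1 0 0 -0.08 0.3;0 0 -0.1 0 0 -0.08 0.3;0 0 -0.1 0 0 -0.08 0.3;0 0 -0.1 0 0 -0.08 0.3;0 0 -0.1 0 0 -0.08 0.3;0 0 -0.1 0 0 -0.08 0.3"

```text
time: 10.7
eef_pos: [655.6, 71.1, 118.7]
tool_rot: [0.532, 0.847, 0.0, 0.0]
ft_force: [0.3, -1.2, 3.2]
opening: 46.9
grasp_force: 60.9
```

```bash
python3 o.py
```

```text
t 10.7 pos [655.6  71.1 118.7] yaw 2.02 tilt [0.001 0.   ] q [ 0.08  0.67 -0.38  1.83  0.36  0.71 -0.05] op 46.9 F [ 0.3 -1.2  3.2] M [-0.33  0.18  0.08] g 60.9
```

Turned 1.12 rad so far and the cap is following. From here I'll use smaller steps.

Call:
arm_command --series "0 0 -0.1 0 0 -0.06 0.3;0 0 -0.1 0 0 -0.06 0.3;0 0 0 0 0 -0.06 0.3;0 0 -0.1 0 0 -0.06 0.3;0 0 0 0 0 -0.06 0.3"

```text
time: 11.2
eef_pos: [655.8, 71.1, 118.4]
tool_rot: [0.652, 0.758, 0.001, 0.0]
ft_force: [0.4, -1.0, 3.3]
opening: 46.8
grasp_force: 60.9
```

```bash
python3 o.py
```

```text
t 11.2 pos [655.8  71.1 118.4] yaw 1.721 tilt [0.001 0.   ] q [ 0.03  0.66 -0.3   1.83  0.28  0.69 -0.28] op 46.8 F [ 0.4 -1.   3.3] M [-0.27  0.14  0.03] g 60.9
```

Call:
arm_command --series "0 0 -0.1 0 0 -0.05 0.3;0 0 0 0 0 -0.05 0.3;0 0 -0.1 0 0 -0.05 0.3"

```text
time: 11.5
eef_pos: [655.8, 71.1, 118.2]
tool_rot: [0.707, 0.707, 0.001, 0.0]
ft_force: [0.1, -1.1, 2.9]
opening: 46.6
grasp_force: 60.9
```

```bash
python3 o.py
```

```text
t 11.5 pos [655.8  71.1 118.2] yaw 1.571 tilt [0.001 0.   ] q [-0.    0.65 -0.26  1.83  0.25  0.69 -0.4 ] op 46.6 F [ 0.1 -1.1  2.9] M [-0.3   0.14  0.15] g 60.9
```

Call:
arm_command --series "0 0 0 0 0 -0.04 0.3;0 0 -0.1 0 0 -0.04 0.3;0 0 0 0 0 -0.04 0.3"

```text
time: 11.8
eef_pos: [655.9, 71.1, 118.1]
tool_rot: [0.748, 0.664, 0.001, 0.0]
ft_force: [-0.2, -0.4, 3.0]
opening: 46.9
grasp_force: 60.8
```

```bash
python3 o.py
```

```text
t 11.8 pos [655.9  71.1 118.1] yaw 1.452 tilt [0.002 0.   ] q [-0.02  0.65 -0.22  1.83  0.22  0.68 -0.49] op 46.9 F [-0.2 -0.4  3. ] M [-0.23  0.1   0.06] g 60.8
```

Call:
arm_command --series "0 0 0 0 0 -0.04 0.3;0 0 -0.1 0 0 -0.04 0.3;0 0 0 0 0 -0.04 0.3"

```text
time: 12.1
eef_pos: [656.0, 71.1, 118.0]
tool_rot: [0.786, 0.618, 0.001, 0.0]
ft_force: [-0.7, -1.5, 2.1]
opening: 46.4
grasp_force: 60.8
```

```bash
python3 o.py
```

```text
t 12.1 pos [656.   71.1 118. ] yaw 1.332 tilt [0.002 0.   ] q [-0.05  0.65 -0.19  1.83  0.19  0.67 -0.58] op 46.4 F [-0.7 -1.5  2.1] M [-0.22  0.11  0.06] g 60.8
```

Call:
arm_command --series "0 0 0 0 0 -0.04 0.3;0 0 -0.1 0 0 -0.04 0.3;0 0 0 0 0 -0.04 0.3"

```text
time: 12.4
eef_pos: [656.0, 71.1, 117.9]
tool_rot: [0.822, 0.569, 0.001, 0.0]
ft_force: [1.0, -0.9, 3.5]
opening: 47.1
grasp_force: 60.9
```

```bash
python3 o.py
```

```text
t 12.4 pos [656.   71.1 117.9] yaw 1.212 tilt [0.002 0.   ] q [-0.07  0.65 -0.16  1.84  0.15  0.67 -0.68] op 47.1 F [ 1.  -0.9  3.5] M [-0.3   0.04  0.07] g 60.9
```

Call:
arm_command --series "0 0 0 0 0 -0.04 0.3;0 0 -0.1 0 0 -0.04 0.3;0 0 0 0 0 -0.04 0.3"

```text
time: 12.7
eef_pos: [656.1, 71.1, 117.8]
tool_rot: [0.853, 0.522, 0.001, 0.001]
ft_force: [-0.1, -1.9, 4.4]
opening: 46.5
grasp_force: 60.8
```

```bash
python3 o.py
```

```text
t 12.7 pos [656.1  71.1 117.8] yaw 1.098 tilt [ 0.002 -0.001] q [-0.09  0.64 -0.13  1.84  0.12  0.67 -0.76] op 46.5 F [-0.1 -1.9  4.4] M [-0.37 -0.03  1.48] g 60.8
```

Call:
arm_command --series "0 0 0 0 0 -0.04 0.3;0 0 -0.1 0 0 -0.04 0.3"

```text
time: 12.9
eef_pos: [656.5, 71.6, 117.8]
tool_rot: [0.871, 0.491, 0.001, 0.002]
ft_force: [0.0, -1.9, 3.6]
opening: 46.6
grasp_force: 61.3
```

```bash
python3 o.py
```

```text
t 12.9 pos [656.5  71.6 117.8] yaw 1.026 tilt [ 0.004 -0.002] q [-0.11  0.64 -0.11  1.84  0.11  0.66 -0.82] op 46.6 F [ 0.  -1.9  3.6] M [-0.29 -0.11  2.45] g 61.3
```

Call:
arm_command --series "0 0 0 0 0 -0.04 0.3;0 0 0 0 0 -0.04 0.3"

```text
time: 13.1
eef_pos: [657.0, 72.0, 117.8]
tool_rot: [0.89, 0.455, 0.002, 0.002]
ft_force: [2.0, -0.6, 1.7]
opening: 46.5
grasp_force: 61.3
```

```bash
python3 o.py
```

```text
t 13.1 pos [657.   72.  117.8] yaw 0.946 tilt [ 0.005 -0.001] q [-0.12  0.64 -0.08  1.84  0.09  0.66 -0.88] op 46.5 F [ 2.  -0.6  1.7] M [-0.17 -0.33  2.31] g 61.3
```

Bottomed out: Mz jumped to about 2.4 N m and the grip then slipped slightly on the cap. I'll unwind slowly to find the yaw where the moment passes zero.

Call:
arm_command --series "0 0 0 0 0 0.02 0.3"

```text
time: 13.2
eef_pos: [656.9, 72.0, 117.8]
tool_rot: [0.886, 0.464, 0.002, 0.001]
ft_force: [2.8, -1.1, 2.0]
opening: 46.5
grasp_force: 61.4
```

```bash
python3 o.py
```

```text
t 13.2 pos [656.9  72.  117.8] yaw 0.965 tilt [ 0.004 -0.001] q [-0.12  0.64 -0.09  1.84  0.09  0.66 -0.87] op 46.5 F [ 2.8 -1.1  2. ] M [-0.17 -0.42  1.89] g 61.4
```

Call:
arm_command --series "0 0 0 0 0 0.02 0.3"

```text
time: 13.3
eef_pos: [656.9, 72.0, 117.8]
tool_rot: [0.882, 0.471, 0.002, 0.001]
ft_force: [2.9, 0.8, 1.8]
opening: 46.6
grasp_force: 61.4
```

```bash
python3 o.py
```

```text
t 13.3 pos [656.9  72.  117.8] yaw 0.98 tilt [0.004 0.001] q [-0.11  0.64 -0.09  1.84  0.09  0.66 -0.85] op 46.6 F [2.9 0.8 1.8] M [-0.04 -0.64  1.55] g 61.4
```

Call:
arm_command --series "0 0 0 0 0 0.02 0.3"

```text
time: 13.4
eef_pos: [656.8, 72.1, 117.9]
tool_rot: [0.879, 0.478, 0.002, 0.0]
ft_force: [2.8, 1.0, 1.9]
opening: 46.9
grasp_force: 61.4
```

```bash
python3 o.py
```

```text
t 13.4 pos [656.8  72.1 117.9] yaw 0.996 tilt [0.003 0.002] q [-0.11  0.64 -0.1   1.84  0.1   0.66 -0.84] op 46.9 F [2.8 1.  1.9] M [ 0.15 -0.66  1.13] g 61.4
```

Call:
arm_command --series "0 0 0 0 0 0.02 0.3"

```text
time: 13.5
eef_pos: [656.8, 72.1, 117.8]
tool_rot: [0.874, 0.485, 0.002, -0.0]
ft_force: [4.0, 1.6, 1.8]
opening: 46.7
grasp_force: 61.4
```

```bash
python3 o.py
```

```text
t 13.5 pos [656.8  72.1 117.8] yaw 1.013 tilt [0.003 0.002] q [-0.11  0.64 -0.11  1.84  0.1   0.66 -0.83] op 46.7 F [4.  1.6 1.8] M [ 0.34 -0.87  0.8 ] g 61.4
```

Call:
arm_command --series "0 0 0 0 0 0.02 0.3;0 0 0 0 0 0 0.3"

```text
time: 13.7
eef_pos: [656.7, 72.0, 117.9]
tool_rot: [0.87, 0.493, 0.002, -0.001]
ft_force: [4.3, 2.9, 0.5]
opening: 46.5
grasp_force: 61.3
```

```bash
python3 o.py
```

```text
t 13.7 pos [656.7  72.  117.9] yaw 1.03 tilt [0.003 0.003] q [-0.1   0.64 -0.11  1.84  0.1   0.66 -0.81] op 46.5 F [4.3 2.9 0.5] M [ 0.56 -1.01  0.49] g 61.3
```

Call:
arm_command --series "0 0 0 0 0 0.02 0.3;0 0 0 0 0 0 0.3"

```text
time: 13.9
eef_pos: [656.7, 72.1, 117.9]
tool_rot: [0.866, 0.5, 0.002, -0.001]
ft_force: [4.9, 3.2, 1.2]
opening: 46.2
grasp_force: 61.3
```

```bash
python3 o.py
```

```text
t 13.9 pos [656.7  72.1 117.9] yaw 1.048 tilt [0.003 0.003] q [-0.1   0.64 -0.12  1.84  0.11  0.66 -0.8 ] op 46.2 F [4.9 3.2 1.2] M [ 0.55 -0.9   0.09] g 61.3
```

Call:
arm_command --series "0 0 0 0 0 0.02 0.3;0 0 0 0 0 0 0.3"

```text
time: 14.1
eef_pos: [656.7, 72.1, 117.9]
tool_rot: [0.861, 0.509, 0.002, -0.001]
ft_force: [5.1, 2.6, 1.8]
opening: 46.9
grasp_force: 61.3
```

```bash
python3 o.py
```

```text
t 14.1 pos [656.7  72.1 117.9] yaw 1.067 tilt [0.003 0.004] q [-0.09  0.64 -0.12  1.84  0.11  0.66 -0.78] op 46.9 F [5.1 2.6 1.8] M [ 0.55 -0.94 -0.02] g 61.3
```

Zero torque is at yaw of about 1.053, so the quarter-turn target is yaw of about 2.626. I'll back off with a matching rise.

Call:
arm_command --series "0 0 0.1 0 0 0.08 0.3;0 0 0.1 0 0 0.08 0.3;0 0 0.1 0 0 0.08 0.3;0 0 0.1 0 0 0.08 0.3;0 0 0 0 0 0.08 0.3;0 0 0.1 0 0 0.08 0.3;0 0 0.1 0 0 0.08 0.3;0 0 0.1 0 0 0.08 0.3;0 0 0 0 0 0.08 0.3"

```text
time: 15.0
eef_pos: [655.4, 72.3, 118.5]
tool_rot: [0.625, 0.78, 0.001, -0.001]
ft_force: [2.9, 3.1, 3.1]
opening: 47.0
grasp_force: 61.4
```

```bash
python3 o.py
```

```text
t 15.0 pos [655.4  72.3 118.5] yaw 1.791 tilt [0.    0.003] q [ 0.04  0.66 -0.32  1.83  0.3   0.7  -0.23] op 47.0 F [2.9 3.1 3.1] M [ 0.59 -0.55 -0.1 ] g 61.4
```

Call:
arm_command --series "0 0 0.1 0 0 0.08 0.3;0 0 0.1 0 0 0.08 0.3;0 0 0.1 0 0 0.08 0.3;0 0 0.1 0 0 0.08 0.3;0 0 0 0 0 0.08 0.3;0 0 0.1 0 0 0.08 0.3;0 0 0.1 0 0 0.08 0.3;0 0 0.1 0 0 0.08 0.3;0 0 0 0 0 0.08 0.3;0 0 0.1 0 0 0.06 0.3;0 0 0 0 0 0.05 0.3;0 0 0 0 0 0 0.3"

```text
time: 16.2
eef_pos: [654.3, 71.5, 119.2]
tool_rot: [0.258, 0.966, 0.001, -0.001]
ft_force: [-0.2, 2.5, 5.9]
opening: 46.5
grasp_force: 61.6
```

```bash
python3 o.py
```

```text
t 16.2 pos [654.3  71.5 119.2] yaw 2.619 tilt [-0.002  0.002] q [ 0.19  0.7  -0.54  1.82  0.5   0.76  0.43] op 46.5 F [-0.2  2.5  5.9] M [ 0.51 -0.19  0.07] g 61.6
```

The measured yaw is 2.619, which is 1.566 rad from the bottom. I'll check the rib and drawer by eye.

```bash
python3 - <<'E'
from h import *
s=capture("side")
f=lambda im,x,y,r:cv2.resize(im[y-r:y+r,x-r:x+r],(390,390),interpolation=cv2.INTER_CUBIC)
cv2.imwrite("pics/f1.png",np.hstack([f(s["image"],293,163,18),f(s["image"],285,165,50)])[:,:,::-1])
for k in ((656,71,154),(656,95,154)): print(proj(s,k))
E
python3 o.py
```

```text
[293.27460714 158.5538987 ]
[291.0678656  153.78096237]
t 16.25 pos [654.3  71.5 119.2] yaw 2.618 tilt [-0.002  0.002] q [ 0.19  0.7  -0.54  1.82  0.5   0.76  0.42] op 46.8 F [0.4 1.8 5. ] M [ 0.5  -0.17  0.09] g 61.6
```

View pics/f1.png

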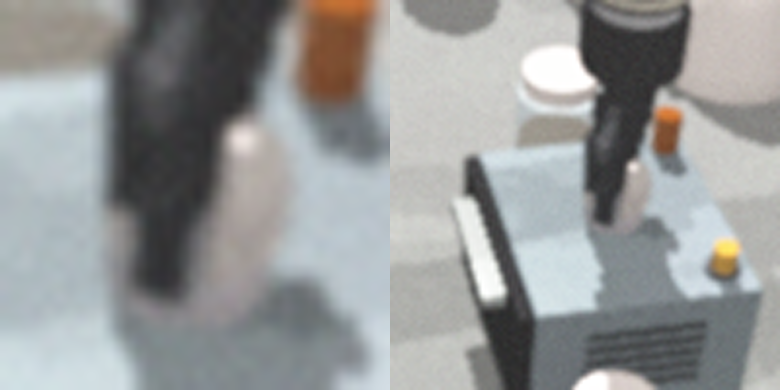

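The gripper hides the rib, but it holds the cap, and the drawer is shut with the bystanders undisturbed. The encoder and torque readings agree with the rib angle seen at the start. I'll settle briefly and hand in.

Call:
arm_command --series "0 0 0 0 0 0 0.3;0 0 0 0 0 0 0.3;0 0 0 0 0 0 0.3"

```text
time: 16.55
eef_pos: [654.3, 71.4, 119.2]
tool_rot: [0.258, 0.966, 0.0, -0.001]
ft_force: [0.5, 2.4, 5.5]
opening: 47.0
grasp_force: 61.6
```

```bash
python3 o.py; python3 -c "
from station import manip
print(manip.finish_job())"
```

```text
t 16.55 pos [654.3  71.4 119.2] yaw 2.619 tilt [-0.002  0.001] q [ 0.18  0.7  -0.54  1.82  0.5   0.76  0.43] op 47.0 F [0.5 2.4 5.5] M [ 0.49 -0.12  0.04] g 61.6
the job is handed in; nothing more can be done
None
```

I pushed the drawer to its stop, screwed the cap down until it bottomed out, backed it off about 1.57 rad (a quarter turn) and handed the job in at 16.6 s still gripping it; the final angle comes from wrist yaw and torque, since the gripper hid the rib in the last picture.

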